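# Putting away the parts of a stripped shaft drive

## Task

Put away the loose parts of the stripped drive. The two flanged hubs go flange down over the stepped spigot, the large one first, right down on the base plate, and the small one on top of it, fully home; the two ball bearings go flat into the tray that already holds a bearing, and the pillow block goes on its foot into the tray that already holds a pillow block. Every part in a tray lies directly on the tray's floor, parts are set down and not dropped, and the two parts already in the trays are left where they are.

Things in the scene. Friction and masses are not known exactly. Their poses are not given: they have to be found in the camera images.
- hub_large_center (a point): Large flanged hub, turned aluminium: flange 76 mm diameter and 10 mm thick, on it a round boss 48 mm diameter and 26 mm high, 36 mm high in all, with a plain 30 mm bore right through. It stands flange down on the bench; its boss points up. Origin: on its axis, half-way up; z points up out of the boss.
- hub_small_center (a point): Small flanged hub, turned aluminium: flange 60 mm diameter and 8 mm thick, on it a round boss 36 mm diameter and 24 mm high, 32 mm high in all, with a plain 20 mm bore right through. It stands flange down on the bench; its boss points up. Origin: on its axis, half-way up; z points up out of the boss.
- bearing_a_center (a point): Ball bearing, a flat ring with black seals: 47 mm outside, 20 mm bore, 14 mm thick; it lies flat on the bench. Origin: its centre, half-way up; z is its axis. The two loose bearings are alike.
- bearing_b_center (a point): Ball bearing, a flat ring with black seals: 47 mm outside, 20 mm bore, 14 mm thick; it lies flat on the bench. Origin: its centre, half-way up; z is its axis. The two loose bearings are alike.
- pillow_center (a point): Pillow block (shaft bearing in a grey cast housing) standing on its foot: foot 96 mm long (its y), 24 mm wide (its x) and 11 mm high, above it a round-topped housing 22 mm thick (its x) and 48 mm across (its y), 50 mm high in all; a shaft would run along x. Origin: its centre, 25 mm above its underside; z up. This is the loose one on the bench.
- stand: Fixed steel stand for the hubs: base plate 110 x 110 mm, 12 mm thick, with an upright two-step spigot in its middle: 27 mm diameter up to 46 mm above the bench (top 3 mm chamfered), then 17 mm up to 74 mm (top 4 mm chamfered). Home, the large hub rests on the plate and the small one, which fits only the thin step, on its boss, 48 mm above the bench. Origin: spigot axis, at bench level; z up.
- tray_bearings: Plain open steel tray, fixed: 200 mm long (its y), 130 mm wide (its x), 22 mm high, walls and floor 3 mm thick, inside 194 by 124 mm. Origin: centre of its underside, at bench level; z up. One bearing already lies in it towards its -y end; the rest is free.
- tray_pillows: Plain open steel tray, fixed: 200 mm long (its y), 130 mm wide (its x), 22 mm high, walls and floor 3 mm thick, inside 194 by 124 mm. Origin: centre of its underside, at bench level; z up. One pillow block already stands in it towards its +y end, lying across the tray (its long side along the tray's x); the rest is free.
- bearing_home_center (a point): The bearing already in the bearing tray, to be left there; same make and origin as the loose ones.
- pillow_home_center (a point): The pillow block already in the other tray, to be left there; same make and origin as the loose one.
Mind the look-alikes: they are no part of the job. Leave any green look-alike of the part that bears bearing_b_center alone. What is shaped like the part that bears bearing_home_center but green is not meant.

How it is judged (in metres and radians):
On the way, in this order (a step that is already met when the one before it is completed fails the run):
1. the large hub sits flange down on the base plate, over the spigot (horizontal distance between hub_large_center and stand below 0.004 m and z of hub_large_center in the frame of stand between 0.027 and 0.033 m and angle between hub_large_center's own z axis and vertical below 0.06 rad), for 0.2 s.
2. the small hub sits flange down on the large one, over the spigot (all of step 1 and horizontal distance between hub_small_center and stand below 0.004 m and z of hub_small_center in the frame of stand between 0.061 and 0.067 m and angle between hub_small_center's own z axis and vertical below 0.06 rad), for 0.2 s.
At the end, for the whole second after the job is handed in: Hubs flange down on the spigot (4 mm of its axis, 0.06 rad), large on the plate, small on its boss (3 mm); all bearings flat in the bearing tray, both pillow blocks on their feet in the other, on the floor (3 mm, 0.08 rad); the five parts released and at rest (all of step 2 and x of bearing_a_center in the frame of tray_bearings between -0.062 and 0.062 m and y of bearing_a_center in the frame of tray_bearings between -0.097 and 0.097 m and z of bearing_a_center in the frame of tray_bearings between 0.007 and 0.013 m and angle between the z axis of each of bearing_a_center, bearing_b_center, bearing_home_center and the z axis of tray_bearings, either way round below 0.08 rad and x of bearing_b_center in the frame of tray_bearings between -0.062 and 0.062 m and y of bearing_b_center in the frame of tray_bearings between -0.097 and 0.097 m and z of bearing_b_center in the frame of tray_bearings between 0.007 and 0.013 m and x of pillow_center in the frame of tray_pillows between -0.062 and 0.062 m and y of pillow_center in the frame of tray_pillows between -0.097 and 0.097 m and z of pillow_center in the frame of tray_pillows between 0.025 and 0.031 m and angle between each of pillow_center, pillow_home_center's own z axis and vertical below 0.08 rad and x of bearing_home_center in the frame of tray_bearings between -0.062 and 0.062 m and y of bearing_home_center in the frame of tray_bearings between -0.097 and 0.097 m and z of bearing_home_center in the frame of tray_bearings between 0.007 and 0.013 m and x of pillow_home_center in the frame of tray_pillows between -0.062 and 0.062 m and y of pillow_home_center in the frame of tray_pillows between -0.097 and 0.097 m and z of pillow_home_center in the frame of tray_pillows between 0.025 and 0.031 m and linear speed of each of hub_large, hub_small, bearing_a, bearing_b, pillow below 0.02 m/s and contact force between the fingers and hub_large below 0.2 N and contact force between the fingers and hub_small below 0.2 N and contact force between the fingers and bearing_a below 0.2 N and contact force between the fingers and bearing_b below 0.2 N and contact force between the fingers and pillow below 0.2 N); the robot touches nothing.
It fails at once if the bearing already in its tray was shifted by more than 12 mm (distance of bearing_home_center from where it was at the start of the episode above 0.012 m).
It fails at once if the pillow block already in its tray was shifted by more than 12 mm (distance of pillow_home_center from where it was at the start of the episode above 0.012 m).
It fails at once if a part was let fall (from more than about 25 mm) instead of being set down ((linear speed of hub_large above 0.7 m/s and contact force between the fingers and hub_large below 0.05 N) or (linear speed of hub_small above 0.7 m/s and contact force between the fingers and hub_small below 0.05 N) or (linear speed of bearing_a above 0.7 m/s and contact force between the fingers and bearing_a below 0.05 N) or (linear speed of bearing_b above 0.7 m/s and contact force between the fingers and bearing_b below 0.05 N) or (linear speed of pillow above 0.7 m/s and contact force between the fingers and pillow below 0.05 N)).
It also fails if it takes over 106 s, if anything falls off the work surface, if the arm or the gripper's body presses on something with over 40 N, if the wrist force passes 120 N, or if a joint passes its speed limit or range.

## Robot

A 6-joint arm with a two-finger parallel gripper is mounted at the origin on the work surface. World frame = base frame: x ahead of the robot, y to its left, z up, the work surface at z = 0. Lengths are in m, angles in degrees, forces in N, time in s.
With the tool pointing down it reaches from about 0.375 to 0.9 m from the base axis. Payload 3.1 kg.
Tool frame: the origin (TCP) lies on the centre line of the jaws, within the pads' length; the fingertips stand finger_overhang ahead of it and the grasp point (between the pads) lies 5 mm behind it (finger_overhang is the distance from the TCP to the fingertips, in m); z points along the fingers, y is the line along which they close (so a half turn about z gives the same grasp; the last joint's range is limited). The gripper opens to 87 mm and grips with 3 to 60 N. Pads are 19 mm wide; open, the fingers measure 117 mm over their backs; the gripper's body (75 mm by 190 mm) begins 51 mm behind the grasp point.
Start: joints at [-83.05, 30.224, 82.088, -0, 67.689, -10.227], TCP at [0.185, -0.597, 0.237] pointing down, gripper open.
Joint ranges: [-176.69, 176.69], [-43.24, 126.21], [12.49, 139.97], [-82, 262], [0, 151.66], [-163.58, 163.58]. Speed limits (degrees/s): [159.86, 159.86, 180, 180, 180, 180].

## Interface

Orientations are given as a 3x3 rotation matrix whose columns are the frame's x, y, z axes.
In Python, from rig import read_state, capture, calibration, hand_in, finger_overhang gives the robot as it stands.
- The arm moves only by the tool send_rows, never from a script. Its argument "plan" is a list of rows, each a list of 5 numbers: the closure in counts, from 0 (fully open) to 255 (shut), then the shift along the tool's x, y, z in m, then the turn about the tool's z in rad. A call has 1 to 20 rows; each row shifts and turns the commanded pose from where the row before left it, along the tool's axes as they then stand; what a row does not reach is not made up. A row lasts 1/12 s, in which the tool goes at most 41.7 mm and 7.16 degrees, less where a joint would pass 70% of its speed; a pose out of reach is approached as far as the arm can. A call is refused whole if a number of a shift passes 0.0417 or a number of a turn 0.125, either way. A call with a gripper value outside its range is refused whole. The fingers move at their own pace and stop on an object; the grip force is fixed at half the most. Time passes only in rows, so rows that do not move let the fingers close. It gives the time, the measured TCP pose, the force, the opening and the grip force at its end, in the units of the state.
- read_state(): the state, without advancing time (a new reading comes with each control period).
- capture(name): name is "side" or "top" or "wrist"; returns (picture, depth): 480x640x3 uint8, blue, green, red; 480x640 float32, m along the optical axis (not along the pixel's ray), 0 where there is no reading.
- calibration(name): a dict with "fx", "fy", "cx", "cy" (pixels), "xyz" and "rotation" of the camera in the world. Camera axes: x right, y down, z forward; pixel columns grow to the right and rows downward; lengths in m; the calibration is good to about 2 mm. The wrist camera is an equidistant fisheye: a pixel r from the principal point sees the ray r / f radians off the axis. A picture is of the moment at which its call begins: read the wrist's pose just before it. calibration takes no time and is no camera call; for the wrist camera it gives the pose at the moment of the call.
- hand_in(): hands the job in; it is judged then, once.
The state is a dict: "time_s": time; "joint_positions": joint angles; "qvel": joint speeds; "tau": joint torques, N m; "position": TCP position; "tcp_rot": TCP orientation; "force": force on the tool from outside, world axes, zero at the start; "moment": the same for the moment, N m; "opening": opening from 0.0 (shut) to 1.0 (fully open); "grasp_force": force on a finger pad.
Only numpy, scipy, OpenCV 4.12 (cv2) and the standard library are available. Lean on these libraries where they do the work, as an engineer would, in place of code of your own. Each camera call takes 0.05 s, during which the arm holds its last target. There are 200 camera calls.

## Working session

There is one attempt and no reset: what is moved stays moved. The work goes in short steps, Python scripts to look and compute and a tool call to move; the robot and the scene stay as the last step left them, time stands still between calls to the robot, and variables do not carry over. Pictures are saved under pics/ and viewed, at most 14 in all, crops included, and the job is handed in when it is done.

Besides the shell and the picture viewer there is one more tool, called after ">>>" as name([rows], argument=value, ...), one row to a line, values as JSON. send_rows: Moves the arm, as the interface text tells. Its arguments: {"type":"object","properties":{"plan":{"type":"array","items":{"type":"array","items":{"type":"number"}}}},"required":["plan"]}

```bash
mkdir -p pics; ls; python3 - <<'E'
from rig import *
import cv2,numpy as np
print(read_state(), finger_overhang if not callable(finger_overhang) else finger_overhang())
for n in("top","side"):
    p,d=capture(n); cv2.imwrite(f"pics/{n}0.png",p); np.save(f"/tmp/{n}0.npy",d)
    print(n,calibration(n))
print(calibration("wrist"))
E
```

```text
pics
{'time_s': 0.0, 'joint_positions': array([-8.30524017e+01,  3.02805570e+01,  8.21580382e+01,  6.51534200e-04,
        6.76881706e+01, -1.02266662e+01]), 'qvel': array([ 0.01248547,  0.03382264, -0.05926465,  0.00163675,  0.00806103,
        0.09192276]), 'tau': array([ 7.81292965e-04, -4.40045750e+01, -1.76590151e+01,  6.34129252e-02,
        5.81479096e-02, -1.65465699e-04]), 'position': array([ 0.18449925, -0.5963999 ,  0.23554537]), 'tcp_rot': array([[ 9.55412419e-01,  2.95274523e-01, -2.57182113e-04],
       [ 2.95274360e-01, -9.55409977e-01,  2.19750638e-03],
       [ 4.03153293e-04, -2.17546417e-03, -9.99997552e-01]]), 'force': array([ 0.33624696, -0.40411144,  0.64419317]), 'moment': array([-0.00691955,  0.02779953,  0.0063579 ]), 'grasp_force': 0.0, 'opening': 0.9996614221689785} 0.014
top {'fx': 581.3879211410438, 'fy': 581.3879211410438, 'cx': 309.16917873688516, 'cy': 232.9090726835377, 'xyz': array([ 0.33999391, -0.03522837,  1.19419616]), 'rotation': array([[ 0.00101563, -0.99116733,  0.13261329],
       [-0.9999678 , -0.00206221, -0.00775491],
       [ 0.00795989, -0.13260114, -0.99113752]])}
side {'fx': 538.5946665016166, 'fy': 538.5946665016166, 'cx': 313.1750022128425, 'cy': 232.41705778872762, 'xyz': array([0.09144754, 0.53775149, 0.88618786]), 'rotation': array([[-0.83051551, -0.4274688 ,  0.35709159],
       [-0.55698188,  0.64185002, -0.52706711],
       [-0.0038945 , -0.63663096, -0.77115877]])}
{'fx': 371.64829954431775, 'fy': 371.64829954431775, 'cx': 319.18423217878785, 'cy': 238.54446692141886, 'xyz': array([ 0.2633671 , -0.57129588,  0.38385766]), 'rotation': array([[ 0.29514786, -0.91130644, -0.2870685 ],
       [-0.95545021, -0.28202213, -0.08705412],
       [-0.00162669,  0.2999735 , -0.95394615]])}
```

View pics/top0.png

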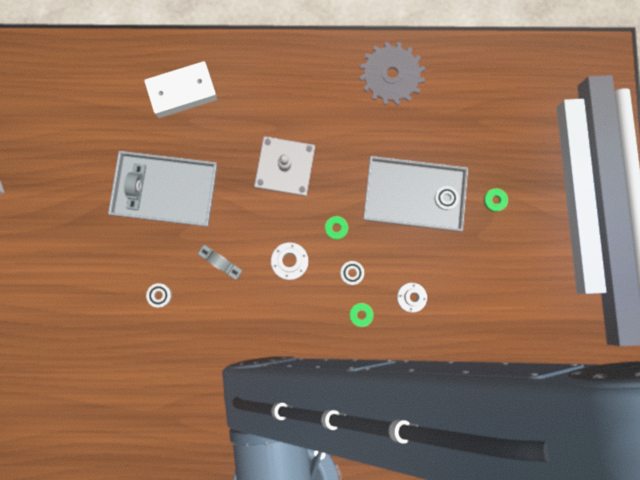

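View pics/side0.png

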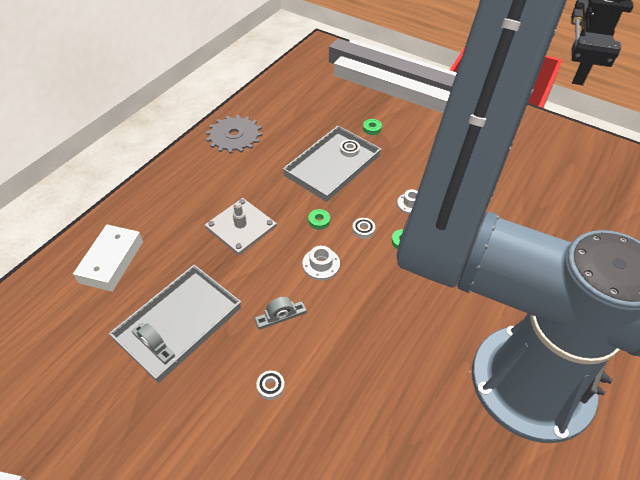

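Top view: the large hub is at (290,260), the small hub at (412,297), the loose pillow block at (220,262), the stand at (285,163), the bearing tray at (416,193) and the pillow tray at (163,188). Bearing candidates are the white/black rings at (352,273) and (158,295), and the green rings at (337,227), (362,315) and (497,199). The black-sealed steel ones fit the description. The green ones are look-alikes.

```bash
cat > h.py <<'E'
from rig import *
import cv2,numpy as np
def cloud(n):
    c=calibration(n); p,d=capture(n); v,u=np.mgrid[:480,:640].astype(float)
    x=(u-c['cx'])/c['fx']; y=(v-c['cy'])/c['fy']
    if n=="wrist":
        r=np.hypot(x,y)+1e-12; k=np.tan(np.minimum(r,1.4))/r; x=x*k; y=y*k
    P=np.stack([x*d,y*d,d],-1)@c['rotation'].T+c['xyz']
    P[d==0]=np.nan
    return p,d,P
def proj(n,X,c=None):
    c=c or calibration(n); q=(np.asarray(X,float)-c['xyz'])@c['rotation']
    x,y=q[...,0]/q[...,2],q[...,1]/q[...,2]
    if n=="wrist":
        r=np.hypot(x,y)+1e-12; k=np.arctan2(r*q[...,2],q[...,2])/r; x=x*k; y=y*k
    return np.stack([x*c['fx']+c['cx'],y*c['fy']+c['cy']],-1)
def sel(P,xy,R,z0,z1):
    m=(np.hypot(P[...,0]-xy[0],P[...,1]-xy[1])<R)&(P[...,2]>z0)&(P[...,2]<z1)
    return P[m]
def rect(pts):
    (c,s,a)=cv2.minAreaRect((pts[:,:2]*1000).astype(np.float32)); return np.round(c,1),np.round(s,1),round(a,1)
def circ(pts):
    c,r=cv2.minEnclosingCircle((pts[:,:2]*1000).astype(np.float32)); return np.round(c,1),round(r,1),np.round(pts[:,:2].mean(0)*1000,1)
E
python3 - <<'E'
from h import *
p,d,P=cloud("top")
o=dict(hubL=(290,260),hubS=(412,297),bA=(352,273),bB=(158,295),pil=(220,262),stand=(285,163),trB=(416,193),trP=(163,188),bh=(447,198),ph=(134,187))
for k,(u,v) in o.items():
    w=P[v-12:v+13,u-12:u+13].reshape(-1,3); w=w[w[:,2]>.004]
    c=w[:,:2].mean(0); 
    R={'pil':.06,'stand':.085,'trB':.135,'trP':.135,'hubL':.05,'ph':.06}.get(k,.04)
    z0={'bh':.011,'ph':.025}.get(k,.005)
    for z1 in (.0,.03):
        s=sel(P,c,R,max(z0,z1-.01),.09)
        if len(s)>5: print(k,"c",np.round(c*1000),len(s),"z95",round(np.percentile(s[:,2],95)*1000,1),"circ",circ(s),"rect",rect(s))
bench=P[330:350,60:200].reshape(-1,3);print("bench z",np.nanmedian(bench[:,2]),np.nanstd(bench[:,2]))
cv2.imwrite("pics/crop1.png",cv2.resize(p[140:340,130:530],None,fx=2,fy=2,interpolation=cv2.INTER_CUBIC))
E
```

```text
hubL c [441.  -6.] 905 z95 37.4 circ (array([435.5,  -1.7]), 47.0, array([441.4,  -4.6])) rect (array([442.2,  -3.6]), array([88.3, 76.4]), 78.8)
hubL c [441.  -6.] 290 z95 38.8 circ (array([442.3,  -4.2]), 23.9, array([441.9,  -4.3])) rect (array([441.6,  -5. ]), array([46.3, 46. ]), 1.0)
hubS c [ 368. -252.] 552 z95 33.4 circ (array([ 365.5, -249.5]), 34.7, array([ 368.1, -251.7])) rect (array([ 368.2, -253.3]), array([58.4, 58.8]), 38.1)
hubS c [ 368. -252.] 193 z95 34.5 circ (array([ 368.7, -254.4]), 18.2, array([ 368.6, -253. ])) rect (array([ 368.6, -253.3]), array([34.3, 34.1]), 30.3)
bA c [ 418. -132.] 349 z95 16.8 circ (array([ 412.2, -136.5]), 30.6, array([ 417.7, -132. ])) rect (array([ 416.9, -130.7]), array([46.5, 56.1]), 36.0)
bB c [372. 259.] 380 z95 16.4 circ (array([365.8, 267.1]), 35.8, array([372. , 259.5])) rect (array([369.5, 265.6]), array([55.4, 56.1]), 66.3)
pil c [437. 133.] 564 z95 49.5 circ (array([436. , 133.1]), 58.5, array([438. , 134.9])) rect (array([435.5, 133. ]), array([103.9, 103.3]), 84.3)
pil c [437. 133.] 315 z95 50.4 circ (array([439.1, 137.9])
[... 939 characters left out ...]
 (array([590.4, 256. ]), array([204.9, 134.6]), 83.3)
bh c [ 572. -329.] 419 z95 23.0 circ (array([ 571.3, -337.9]), 33.0, array([ 572.3, -334.8])) rect (array([ 572.4, -335.3]), array([60.4, 48.1]), 81.9)
bh c [ 572. -329.] 54 z95 25.7 circ (array([ 571.2, -339. ]), 32.2, array([ 570. , -353.2])) rect (array([ 574.7, -338.5]), array([55.7, 47.6]), 74.8)
ph c [589. 312.] 400 z95 53.5 circ (array([582.1, 326.8]), 56.9, array([592.1, 314.8])) rect (array([582. , 330.5]), array([ 58.2, 102.5]), 87.8)
ph c [589. 312.] 400 z95 53.5 circ (array([582.1, 326.8]), 56.9, array([592.1, 314.8])) rect (array([582. , 330.5]), array([ 58.2, 102.5]), 87.8)
bench z -0.0005859497607072495 0.002275018428256337
```

View pics/crop1.png

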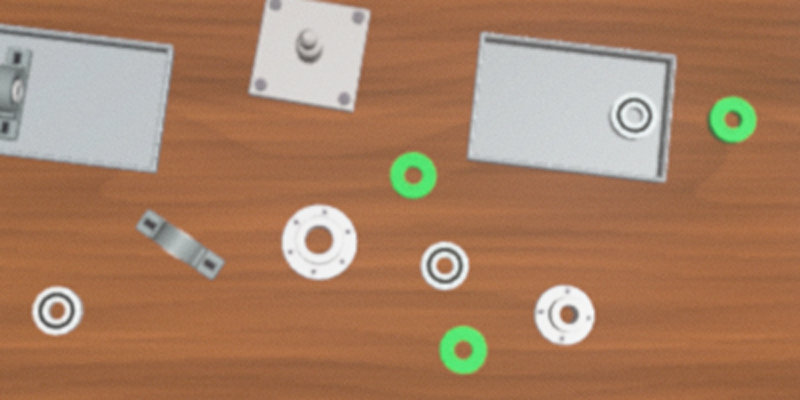

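The crop confirms it: the two loose black-sealed steel bearings are the ones meant, and the three green rings are left alone. Next I'll work out the first approach.

```bash
cat >> h.py <<'E'
def delta(x,y,z,yaw=None):
    s=read_state(); R=s['tcp_rot']; t=R.T@(np.array([x,y,z])-s['position'])
    a=np.degrees(np.arctan2(R[1,0],R[0,0]))
    print("tcp",np.round(s['position'],4),"yaw",round(a,2),"j",np.round(s['joint_positions'],0),"t",round(s['time_s'],2),"open",round(s['opening'],3),"gf",round(s['grasp_force'],1))
    print("delta tool",np.round(t,4),"turn rad",None if yaw is None else round(np.radians(a-yaw),3), "rows>=",int(np.ceil(np.linalg.norm(t)/.0417)))
E
python3 -c "
from h import *
delta(.442,-.0045,.17)"
```

```text
tcp [ 0.1846 -0.5966  0.2358] yaw 17.18 j [-83.  30.  82.  -0.  68. -10.] t 0.15 open 0.998 gf 0.0
delta tool [ 0.4208 -0.4895  0.0667] turn rad None rows>= 16
```

>>> send_rows([
  [0,0.0234,-0.0272,0.0037,0],
  [0,0.0234,-0.0272,0.0037,0],
  [0,0.0234,-0.0272,0.0037,0],
  [0,0.0234,-0.0272,0.0037,0],
  [0,0.0234,-0.0272,0.0037,0],
  [0,0.0234,-0.0272,0.0037,0],
  [0,0.0234,-0.0272,0.0037,0],
  [0,0.0234,-0.0272,0.0037,0],
  [0,0.0234,-0.0272,0.0037,0],
  [0,0.0234,-0.0272,0.0037,0],
  [0,0.0234,-0.0272,0.0037,0],
  [0,0.0234,-0.0272,0.0037,0],
  [0,0.0234,-0.0272,0.0037,0],
  [0,0.0234,-0.0272,0.0037,0],
  [0,0.0234,-0.0272,0.0037,0],
  [0,0.0234,-0.0272,0.0037,0],
  [0,0.0234,-0.0272,0.0037,0],
  [0,0.0234,-0.0272,0.0037,0],
  [0,0,0,0,0],
  [0,0,0,0,0],
])

```text
time_s: 1.82
position: [0.4425, -0.0032, 0.1697]
tcp_rot: [[0.954, 0.3, -0.001], [0.3, -0.954, -0.0], [-0.001, -0.0, -1.0]]
force: [-0.6, -1.0, 0.2]
opening: 1.0
grasp_force: 0.0
```

```bash
python3 - <<'E'
from h import *
p,d,P=cloud("wrist"); cv2.imwrite("pics/w1.png",p)
for z0 in (.006,.025):
    s=sel(P,(.442,-.004),.045,z0,.06); print(len(s),circ(s),rect(s),np.percentile(s[:,2],[50,95]))
print(proj("wrist",[[.442,-.0045,.036]]))
delta(.442,-.0045,.03)
E
```

```text
5118 (array([441.8,  -3. ]), 38.2, array([446.2,  -1.6])) (array([442.1,  -2.6]), array([74.4, 75.3]), 17.0) [0.01091796 0.03665254]
1895 (array([442.2,  -3. ]), 24.4, array([442.9,  -2.7])) (array([442.1,  -3. ]), array([47.2, 47.4]), 66.7) [0.03579111 0.0370258 ]
[[320.45811825 231.54013056]]
tcp [ 0.4422 -0.0044  0.1698] yaw 17.32 j [-15.  23. 112.  -0.  46.  58.] t 1.87 open 1.0 gf 0.0
delta tool [-1.000e-04  0.000e+00  1.398e-01] turn rad None rows>= 4
```

View pics/w1.png

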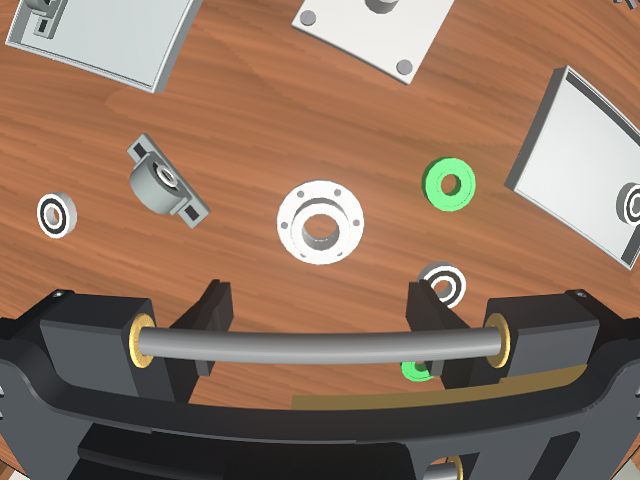

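The wrist view shows the large hub at (320,225) between the jaws, its centre about 1.4 mm off the TCP. I'll descend and close.

>>> send_rows([
  [0,0.0004,-0.0013,0.03,0],
  [0,0,0,0.035,0],
  [0,0,0,0.035,0],
  [0,0,0,0.03,0],
  [0,0,0,0.012,0],
  [0,0,0,0,0],
  [255,0,0,0,0],
  [255,0,0,0,0],
  [255,0,0,0,0],
  [255,0,0,0,0],
  [255,0,0,0,0],
  [255,0,0,0,0],
  [255,0,0,0,0],
  [255,0,0,0,0],
])

```text
time_s: 3.03
position: [0.4427, -0.0036, 0.0284]
tcp_rot: [[0.955, 0.295, 0.001], [0.295, -0.955, -0.0], [0.001, 0.001, -1.0]]
force: [-0.6, -0.2, 5.4]
opening: 0.544
grasp_force: 30.1
```

>>> send_rows([
  [255,0,0,-0.02,0],
  [255,0,0,-0.035,0],
  [255,0,0,-0.037,0],
  [255,0.023,0.0054,0,0],
  [255,0.023,0.0054,0,0],
  [255,0.023,0.0054,0,0],
  [255,0.023,0.0054,0,0],
  [255,0.023,0.0054,0,0],
  [255,0,0,0,0],
  [255,0,0,0,0],
  [255,0,0,0,0],
])

```text
time_s: 3.95
position: [0.5585, 0.005, 0.1192]
tcp_rot: [[0.955, 0.296, -0.004], [0.296, -0.955, 0.001], [-0.003, -0.002, -1.0]]
force: [0.2, 0.0, -2.0]
opening: 0.547
grasp_force: 30.1
```

```bash
python3 - <<'E'
from h import *
for i in range(2):
    p,d,P=cloud("wrist")
    t=read_state()['position']
    print(np.round(t,4))
    s=sel(P,(.642,.006),.03,.02,.09); print("spig",len(s),circ(s))
    for a,b in((.03,.052),(.055,.08),(.070,.08)):
        s=sel(P,(.642,.006),.03,a,b); print(a,len(s),circ(s) if len(s) else 0)
    s=sel(P,t,.035,.121,.135); print("boss",len(s),circ(s),rect(s),np.percentile(s[:,2],[5,50,95]))
cv2.imwrite("pics/w2.png",p)
delta(.642,.006,.118)
E
```

```text
[0.5582 0.005  0.1192]
spig 1557 (array([640.9,   8.1]), 13.7, array([640.5,  10.1]))
0.03 713 (array([640.5,   8. ]), 13.7, array([640.4,  11.4]))
0.055 817 (array([640.7,   8.1]), 8.6, array([640.7,   8.7]))
0.07 732 (array([640.7,   8.1]), 8.4, array([640.8,   8.3]))
boss 4392 (array([566.2,   7.4]), 33.2, array([568.2,   9. ])) (array([565.1,   6.6]), array([50.9, 55.3]), 57.3) [0.12244267 0.12648993 0.13193833]
[0.5583 0.0049 0.1194]
spig 1552 (array([641. ,   8.2]), 13.7, array([640.6,  10.1]))
0.03 711 (array([641. ,   8.2]), 13.7, array([640.5,  11.4]))
0.055 816 (array([640.8,   8.1]), 8.6, array([640.7,   8.7]))
0.07 730 (array([640.8,   8.1]), 8.5, array([640.8,   8.3]))
boss 4393 (array([566. ,   7.6]), 33.1, array([568.,   9.])) (array([564.7,   6.7]), array([50.5, 55.1]), 57.6) [0.12249836 0.12658643 0.13193317]
tcp [0.5583 0.0049 0.1194] yaw 17.18 j [-11.  35.  97.  -0.  48.  62.] t 4.05 open 0.544 gf 30.1
delta tool [0.0803 0.0237 0.0011] turn rad None rows>= 3
```

View pics/w2.png

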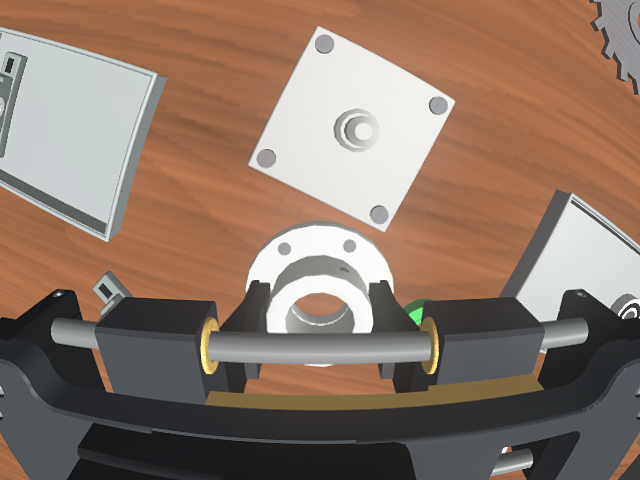

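Wrist view: the hub is held level at (322,300), and the spigot sits at (358,130) on its plate. Next I'll measure the held hub with the same camera, so the calibration bias cancels.

```bash
cat >> h.py <<'E'
from scipy.optimize import least_squares
def heldcirc(P,t,R,yaw,r,z0,z1,half=75):
    """edge-fit circle (known r) of the held part's ring at heights z0..z1, on the camera (+tool x) side"""
    a=np.radians(yaw); ex=np.array([np.cos(a),np.sin(a)]); ey=np.array([np.sin(a),-np.cos(a)])
    s=P[(P[...,2]>z0)&(P[...,2]<z1)]; q=(s[:,:2]-t[:2])@np.stack([ex,ey],1)
    q=q[np.hypot(*q.T)<r+.006]; th=np.degrees(np.arctan2(q[:,1],q[:,0])); e=[]
    for b in np.arange(-half,half,3):
        w=q[(th>=b)&(th<b+3)]
        if len(w)>3: e.append(w[np.hypot(*w.T).argmax()])
    e=np.array(e)
    f=least_squares(lambda c:np.hypot(e[:,0]-c[0],e[:,1]-c[1])-c[2],[0,0,r],loss="soft_l1",f_scale=.0007)
    return np.round(f.x*1000,2),len(e)
E
python3 - <<'E'
from h import *
p,d,P=cloud("wrist"); t=read_state()['position']
print("flange",heldcirc(P,t,0,17.2,.038,.097,.105))
print("boss",heldcirc(P,t,0,17.2,.024,.123,.130,50))
ex=np.array([np.cos(.3),np.sin(.3)]);ey=np.array([np.sin(.3),-np.cos(.3)])
v=np.array([.6408,.0081])-t[:2];print("spigot in tool mm",v@ex*1000,v@ey*1000)
E
```

```text
flange (array([-0.24, -1.31, 37.33]), 50)
boss (array([-0.77, -1.17, 23.96]), 34)
spigot in tool mm 79.51349248087415 21.142349277206396
```

>>> send_rows([
  [255,0.02,0.0056,0,0],
  [255,0.03,0.0084,0,0],
  [255,0.02,0.0056,0,0],
  [255,0.01,0.0028,0,0],
  [255,0,0,0,0],
  [255,0,0,0,0],
  [255,0,0,0.015,0],
  [255,0,0,0.015,0],
  [255,0,0,0.01,0],
  [255,0,0,0,0],
  [255,0,0,0,0],
])

```text
time_s: 5.02
position: [0.6417, 0.0069, 0.0793]
tcp_rot: [[0.955, 0.295, -0.003], [0.295, -0.955, 0.0], [-0.003, -0.001, -1.0]]
force: [0.8, 0.1, -1.4]
opening: 0.544
grasp_force: 30.1
```

```bash
python3 - <<'E'
from h import *
print(read_state()['force'])
p,d,P=cloud("wrist"); t=read_state()['position']; print(t)
print("flange",heldcirc(P,t,0,17.2,.038,t[2]-.022,t[2]-.014),"boss",heldcirc(P,t,0,17.2,.024,t[2]+.004,t[2]+.011,50))
s=sel(P,t,.012,.0695,.078); print(len(s),circ(s) if len(s) else 0)
cv2.imwrite("pics/w3.png",p[150:420,120:520])
E
```

```text
[ 0.7536996   0.07789741 -1.35751679]
[0.64279394 0.00680404 0.08011914]
flange (array([-1.11, -1.58, 37.4 ]), 50) boss (array([-1.81, -1.44, 24.25]), 34)
803 (array([641.3,   8.2]), 8.7, array([642.2,   8.4]))
```

View pics/w3.png

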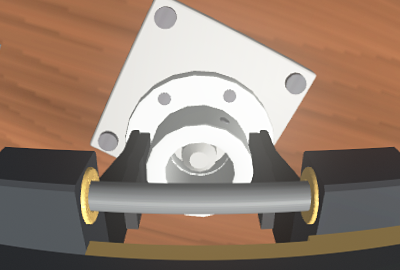

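The spigot shows inside the bore, centred to about 0.5 mm. I'll continue down.

>>> send_rows([
  [255,0.0003,-0.0002,0.004,0],
  [255,0,0,0.006,0],
  [255,0,0,0.006,0],
  [255,0,0,0.008,0],
  [255,0,0,0.008,0],
  [255,0,0,0.004,0],
  [255,0,0,0.001,0],
  [255,0,0,0.001,0],
  [255,0,0,0,0],
  [255,0,0,0,0],
])

```text
time_s: 5.9
position: [0.6433, 0.0071, 0.0419]
tcp_rot: [[0.955, 0.295, -0.001], [0.295, -0.955, 0.0], [-0.001, -0.0, -1.0]]
force: [-1.1, -0.5, -2.1]
opening: 0.546
grasp_force: 30.2
```

>>> send_rows([
  [255,0,0,0.001,0],
  [255,0,0,0.001,0],
  [255,0,0,0,0],
  [255,0,0,0,0],
])

```text
time_s: 6.23
position: [0.6433, 0.0072, 0.0405]
tcp_rot: [[0.955, 0.295, -0.0], [0.295, -0.955, 0.0], [-0.0, -0.0, -1.0]]
force: [-3.4, 0.6, 4.2]
opening: 0.546
grasp_force: 30.2
```

>>> send_rows([
  [0,0,0,0,0],
  [0,0,0,0,0],
  [0,0,0,0,0],
  [0,0,0,0,0],
  [0,0,0,0,0],
  [0,0,0,0,0],
  [0,0,0,-0.01,0],
  [0,0,0,-0.03,0],
  [0,0,0,-0.035,0],
  [0,0,0,-0.035,0],
  [0,0,0,0,0],
  [0,0,0,0,0],
])

```text
time_s: 7.23
position: [0.6456, 0.0068, 0.1536]
tcp_rot: [[0.955, 0.295, 0.007], [0.295, -0.955, -0.001], [0.006, 0.003, -1.0]]
force: [-0.2, -0.5, -0.8]
opening: 0.996
grasp_force: 0.0
```

```bash
python3 - <<'E'
from h import *
p,d,P=cloud("wrist"); t=read_state()['position']; print(t)
s=sel(P,(.642,.008),.035,.040,.056);print("boss",circ(s),np.percentile(s[:,2],[5,50,95]))
s=sel(P,(.642,.008),.015,.068,.08);print("spig",circ(s),np.percentile(s[:,2],[50]))
s=sel(P,(.642,.008),.045,.017,.027);print("flange",circ(s),np.percentile(s[:,2],[5,50,95]))
delta(.3686,-.253,.15)
E
```

```text
[0.64385071 0.00708247 0.15134618]
boss (array([642.7,   8.2]), 24.1, array([645.3,   8.9])) [0.0429623  0.04763587 0.04919084]
spig (array([640.8,   8. ]), 8.7, array([641.9,   8.4])) [0.07250702]
flange (array([642.4,   7.9]), 38.3, array([651.2,  10.6])) [0.02069498 0.02205022 0.0232806 ]
tcp [0.6439 0.0071 0.1513] yaw 17.18 j [-9. 37. 84. -0. 59. 64.] t 7.28 open 1.0 gf 0.0
delta tool [-0.3398  0.1672  0.0009] turn rad None rows>= 10
```

The large hub is home, with its flange top at 22 mm and boss top at about 48 mm. On to the small hub.

>>> send_rows([
  [0,-0.0283,0.0139,0,0],
  [0,-0.0283,0.0139,0,0],
  [0,-0.0283,0.0139,0,0],
  [0,-0.0283,0.0139,0,0],
  [0,-0.0283,0.0139,0,0],
  [0,-0.0283,0.0139,0,0],
  [0,-0.0283,0.0139,0,0],
  [0,-0.0283,0.0139,0,0],
  [0,-0.0283,0.0139,0,0],
  [0,-0.0283,0.0139,0,0],
  [0,-0.0283,0.0139,0,0],
  [0,-0.0283,0.0139,0,0],
  [0,0,0,0,0],
  [0,0,0,0,0],
  [0,0,0,0,0],
  [0,0,0,0,0],
])

```text
time_s: 8.62
position: [0.3686, -0.2515, 0.1494]
tcp_rot: [[0.955, 0.296, -0.001], [0.296, -0.955, 0.001], [-0.0, -0.002, -1.0]]
force: [-0.2, -0.4, -0.5]
opening: 1.001
grasp_force: 0.0
```

```bash
python3 - <<'E'
from h import *
p,d,P=cloud("wrist"); t=read_state()['position']; print(t)
s=sel(P,(.3686,-.253),.03,.024,.045);print("boss",circ(s),rect(s),np.percentile(s[:,2],[5,50,95]))
c=circ(s)[0]/1000
delta(c[0],c[1],.025)
E
```

```text
[ 0.36883381 -0.25143029  0.14958282]
boss (array([ 368.4, -252.7]), 18.1, array([ 369.2, -252.4])) (array([ 368.6, -252.7]), array([35. , 35.3]), 65.4) [0.0264993  0.03173677 0.03300783]
tcp [ 0.3688 -0.2514  0.1496] yaw 17.28 j [-49.  25. 112.   0.  43.  24.] t 8.67 open 1.001 gf 0.0
delta tool [-0.0008  0.0012  0.1246] turn rad None rows>= 3
```

>>> send_rows([
  [0,-0.0003,0.0018,0.03,0],
  [0,0,0,0.035,0],
  [0,0,0,0.035,0],
  [0,0,0,0.0245,0],
  [0,0,0,0,0],
  [255,0,0,0,0],
  [255,0,0,0,0],
  [255,0,0,0,0],
  [255,0,0,0,0],
  [255,0,0,0,0],
  [255,0,0,0,0],
  [255,0,0,0,0],
  [255,0,0,0,0],
  [255,0,0,0,0],
  [255,0,0,0,0],
])

```text
time_s: 9.92
position: [0.3686, -0.2544, 0.0257]
tcp_rot: [[0.955, 0.295, 0.0], [0.295, -0.955, -0.0], [0.0, 0.0, -1.0]]
force: [-1.0, 0.5, 4.5]
opening: 0.413
grasp_force: 30.0
```

```bash
python3 -c "
from h import *
delta(.57,-.02,.130)"
```

```text
tcp [ 0.3686 -0.2544  0.0257] yaw 17.18 j [-49.  40. 116.  -0.  24.  24.] t 9.92 open 0.413 gf 30.0
delta tool [ 0.2617 -0.1644 -0.1043] turn rad None rows>= 8
```

>>> send_rows([
  [255,0,0,-0.015,0],
  [255,0,0,-0.03,0],
  [255,0,0,-0.03,0],
  [255,0,0,-0.03,0],
  [255,0.0262,-0.01644,0,0],
  [255,0.0262,-0.01644,0,0],
  [255,0.0262,-0.01644,0,0],
  [255,0.0262,-0.01644,0,0],
  [255,0.0262,-0.01644,0,0],
  [255,0.0262,-0.01644,0,0],
  [255,0.0262,-0.01644,0,0],
  [255,0.0262,-0.01644,0,0],
  [255,0.0262,-0.01644,0,0],
  [255,0.0262,-0.01644,0,0],
  [255,0,0,0,0],
  [255,0,0,0,0],
  [255,0,0,0,0],
  [255,0,0,0,0],
])

```text
time_s: 11.42
position: [0.569, -0.0206, 0.13]
tcp_rot: [[0.956, 0.294, -0.002], [0.294, -0.956, 0.0], [-0.002, -0.001, -1.0]]
force: [-0.6, -0.3, -1.2]
opening: 0.41
grasp_force: 30.0
```

```bash
cat >> h.py <<'E'
def spigrel(zb,hb):
    """held small hub and spigot, both from the camera, tool axes; zb = TCP height above hub underside"""
    p,d,P=cloud("wrist"); t=read_state()['position']; print(np.round(t,4))
    b=t[2]-zb
    h1=heldcirc(P,t,0,17.2,.030,b+.004,b+.012)[0]; h2=heldcirc(P,t,0,17.2,.018,b+.028,b+.036,50)[0]
    s=sel(P,(.641,.008),.012,.069,.079); c=np.array(circ(s)[0])/1000-t[:2]
    ex=np.array([np.cos(.3),np.sin(.3)]);ey=np.array([np.sin(.3),-np.cos(.3)])
    print("flange",h1,"boss",h2,"spigot tool",np.round(c@ex*1000,2),np.round(c@ey*1000,2),circ(s),len(s))
    return p
E
python3 -c "
from h import *
p=spigrel(.0255,0);cv2.imwrite('pics/w4.png',p)"
```

```text
[ 0.5692 -0.0208  0.1301]
flange [ 0.56 -1.3  29.43] boss [ 1.17 -1.14 17.03] spigot tool 77.2 -6.45 (array([641. ,   8.2]), 8.5, array([641.1,   8.1])) 704
```

>>> send_rows([
  [255,0.0257,-0.00175,0,0],
  [255,0.0257,-0.00175,0,0],
  [255,0.0257,-0.00175,0.005,0],
  [255,0,0,0.01,0],
  [255,0,0,0.008,0],
  [255,0,0,0,0],
  [255,0,0,0,0],
  [255,0,0,0,0],
])

```text
time_s: 12.13
position: [0.6412, 0.0072, 0.1073]
tcp_rot: [[0.956, 0.294, -0.002], [0.294, -0.956, 0.0], [-0.002, -0.001, -1.0]]
force: [0.4, 0.2, -1.7]
opening: 0.409
grasp_force: 30.0
```

```bash
python3 -c "
from h import *
p=spigrel(.0255,0);p=spigrel(.0255,0);cv2.imwrite('pics/w5.png',cv2.resize(p[220:420,200:460],None,fx=2.5,fy=2.5))"
```

```text
[0.6417 0.0073 0.1077]
flange [ 0.18 -1.09 29.39] boss [ 0.5  -1.05 17.21] spigot tool -615.23 -182.67 (array([0., 0.]), 0.0, array([nan, nan])) 0
[0.642  0.0074 0.1079]
flange [ 0.28 -1.   29.47] boss [ 1.08 -0.91 16.9 ] spigot tool -615.55 -182.7 (array([0., 0.]), 0.0, array([nan, nan])) 0h.py:23: RuntimeWarning: Mean of empty slice.
  c,r=cv2.minEnclosingCircle((pts[:,:2]*1000).astype(np.float32)); return np.round(c,1),round(r,1),np.round(pts[:,:2].mean(0)*1000,1)
  ret = um.true_divide(
```

View pics/w5.png

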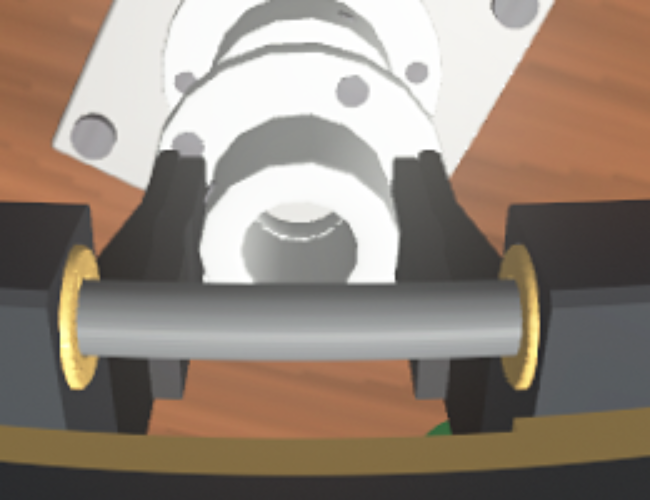

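The spigot is hidden behind the boss, but the measurements put it within about 1 mm of the bore. I'll lower gently and watch the force.

>>> send_rows([
  [255,-0.0004,0,0.004,0],
  [255,0,0,0.004,0],
  [255,0,0,0.003,0],
  [255,0,0,0.002,0],
  [255,0,0,0,0],
  [255,0,0,0,0],
])

```text
time_s: 12.73
position: [0.642, 0.0078, 0.0941]
tcp_rot: [[0.955, 0.295, -0.001], [0.295, -0.955, 0.0], [-0.001, -0.0, -1.0]]
force: [-0.6, 0.5, -1.5]
opening: 0.413
grasp_force: 30.0
```

>>> send_rows([
  [255,0,0,0.004,0],
  [255,0,0,0.004,0],
  [255,0,0,0.004,0],
  [255,0,0,0.003,0],
  [255,0,0,0.002,0],
  [255,0,0,0.001,0],
  [255,0,0,0,0],
  [255,0,0,0,0],
])

```text
time_s: 13.4
position: [0.6422, 0.0077, 0.0764]
tcp_rot: [[0.955, 0.295, 0.0], [0.295, -0.955, 0.0], [0.0, 0.0, -1.0]]
force: [-0.7, -1.0, -1.4]
opening: 0.409
grasp_force: 30.0
```

>>> send_rows([
  [255,0,0,0.001,0],
  [255,0,0,0.001,0],
  [255,0,0,0.0008,0],
  [255,0,0,0,0],
  [255,0,0,0,0],
])

```text
time_s: 13.82
position: [0.6422, 0.0077, 0.0738]
tcp_rot: [[0.955, 0.295, 0.0], [0.295, -0.955, -0.0], [0.0, 0.0, -1.0]]
force: [0.1, 0.8, -0.7]
opening: 0.412
grasp_force: 30.0
```

>>> send_rows([
  [255,0,0,0.0005,0],
  [255,0,0,0,0],
  [0,0,0,0,0],
  [0,0,0,0,0],
  [0,0,0,0,0],
  [0,0,0,0,0],
  [0,0,0,0,0],
  [0,0,0,-0.01,0],
  [0,0,0,-0.03,0],
  [0,0,0,-0.0365,0],
  [0,0,0,0,0],
  [0,0,0,0,0],
])

```text
time_s: 14.82
position: [0.6442, 0.0075, 0.1532]
tcp_rot: [[0.955, 0.295, 0.007], [0.295, -0.955, -0.001], [0.006, 0.003, -1.0]]
force: [0.3, 0.4, -0.1]
opening: 0.985
grasp_force: 0.0
```

```bash
python3 - <<'E'
from h import *
p,d,P=cloud("wrist"); t=read_state()['position']; print(t)
for n,r,a,b in(("S boss",.022,.076,.086),("S flange",.035,.053,.060),("L flange",.045,.018,.027)):
    s=sel(P,(.642,.008),r,a,b);print(n,circ(s),np.percentile(s[:,2],[50]))
delta(.4177,-.1315,.15)
p,d,P=cloud("top");
for n,c in (("A",(.418,-.132)),("B",(.371,.2605))):
    s=sel(P,c,.027,.009,.03);print(n,circ(s),rect(s))
s=sel(P,(.437,.135),.055,.009,.03);print("foot",rect(s)); s=sel(P,(.437,.135),.055,.042,.06);print("top",rect(s))
E
```

```text
[0.64263054 0.00766653 0.15122549]
S boss (array([642.1,   8.7]), 18.0, array([643.,   9.])) [0.07984636]
S flange (array([642.1,   8.8]), 30.0, array([649.3,  11. ])) [0.05603642]
L flange (array([642.6,   8.1]), 38.0, array([662.4,  12.8])) [0.02202281]
tcp [0.6426 0.0077 0.1512] yaw 17.18 j [-9. 37. 84. -0. 59. 64.] t 14.87 open 0.99 gf 0.0
delta tool [-0.256   0.0665  0.0007] turn rad None rows>= 7
A (array([ 418.3, -131.8]), 23.4, array([ 417.8, -131.9])) (array([ 418. , -131.7]), array([45.3, 45. ]), 0.3)
B (array([0., 0.]), 0.0, array([nan, nan])) (array([0., 0.]), array([0., 0.]), 0.0)
foot (array([0., 0.]), array([0., 0.]), 0.0)
top (array([0., 0.]), array([0., 0.]), 0.0)h.py:23: RuntimeWarning: Mean of empty slice.
  c,r=cv2.minEnclosingCircle((pts[:,:2]*1000).astype(np.float32)); return np.round(c,1),round(r,1),np.round(pts[:,:2].mean(0)*1000,1)
  ret = um.true_divide(
```

Both hubs are fully home, with the small hub's top at 79.8 mm. Now bearing A.

>>> send_rows([
  [0,-0.032,0.0083,0,0],
  [0,-0.032,0.0083,0,0],
  [0,-0.032,0.0083,0,0],
  [0,-0.032,0.0083,0,0],
  [0,-0.032,0.0083,0,0],
  [0,-0.032,0.0083,0,0],
  [0,-0.032,0.0083,0,0],
  [0,-0.032,0.0083,0,0],
  [0,0,0,0,-0.1154],
  [0,0,0,0,-0.1154],
  [0,0,0,0,-0.1154],
  [0,0,0,0,-0.1154],
  [0,0,0,0,-0.1154],
  [0,0,0,0,-0.1154],
  [0,0,0,0,-0.1154],
  [0,0,0,0,-0.1154],
  [0,0,0,0,-0.1154],
  [0,0,0,0,-0.1154],
])

```text
time_s: 16.42
position: [0.4161, -0.1307, 0.1486]
tcp_rot: [[0.111, 0.994, -0.003], [0.994, -0.111, 0.002], [0.001, -0.003, -1.0]]
force: [-0.7, -0.4, -0.4]
opening: 1.002
grasp_force: 0.0
```

```bash
python3 - <<'E'
from h import *
p,d,P=cloud("wrist")
s=sel(P,(.418,-.132),.028,.009,.02);c=circ(s);print(c,rect(s),np.median(s[:,2]))
delta(c[0][0]/1000,c[0][1]/1000,.020,83.3)
p,d,P=cloud("top")
s=sel(P,(.371,.2605),.027,.009,.03);print("B",rect(s),len(s))
s=sel(P,(.437,.135),.055,.007,.03);print("foot",rect(s),len(s))
E
```

```text
(array([ 417.5, -131. ]), 23.8, array([ 417.5, -130.4])) (array([ 417.7, -131.2]), array([47.3, 45.5]), 85.0) 0.013680285051371616
tcp [ 0.416  -0.1307  0.1486] yaw 83.84 j [-32.  25. 113.  -0.  42. -26.] t 16.47 open 1.0 gf 0.0
delta tool [-0.0003  0.0019  0.1286] turn rad 0.009 rows>= 4
B (array([0., 0.]), array([0., 0.]), 0.0) 0
foot (array([439.6, 137.8]), array([96., 24.]), 56.2) 270
```

>>> send_rows([
  [0,0,0.0015,0.03,0],
  [0,0,0,0.035,0],
  [0,0,0,0.035,0],
  [0,0,0,0.025,0],
  [0,0,0,0.0066,0],
  [0,0,0,0,0],
  [255,0,0,0,0],
  [255,0,0,0,0],
  [255,0,0,0,0],
  [255,0,0,0,0],
  [255,0,0,0,0],
  [255,0,0,0,0],
  [255,0,0,0,0],
  [255,0,0,0,0],
])

```text
time_s: 17.68
position: [0.4187, -0.1315, 0.0184]
tcp_rot: [[0.117, 0.993, 0.0], [0.993, -0.117, -0.0], [-0.0, 0.0, -1.0]]
force: [0.1, -0.3, 3.4]
opening: 0.528
grasp_force: 30.0
```

```bash
python3 - <<'E'
from h import *
psi=np.radians(-6.7); c=np.array([.581,-.264]); ey=np.array([-np.sin(psi),np.cos(psi)])
for l in (.0,.062,-.072): print(l,c+ey*l)
x=c+ey*.0
delta(x[0],x[1],.08,83.3)
E
```

```text
0.0 [ 0.581 -0.264]
0.062 [ 0.58823359 -0.20242342]
-0.072 [ 0.57259971 -0.33550829]
tcp [ 0.4187 -0.1315  0.0184] yaw 83.3 j [-32.  41. 117.  -0.  21. -25.] t 17.68 open 0.528 gf 30.0
delta tool [-0.1126  0.1767 -0.0615] turn rad -0.0 rows>= 6
```

>>> send_rows([
  [255,0,0,-0.02,0],
  [255,0,0,-0.0415,0],
  [255,-0.0141,0.0221,0,0],
  [255,-0.0141,0.0221,0,0],
  [255,-0.0141,0.0221,0,0],
  [255,-0.0141,0.0221,0,0],
  [255,-0.0141,0.0221,0,0],
  [255,-0.0141,0.0221,0,0],
  [255,-0.0141,0.0221,0,0],
  [255,-0.0141,0.0221,0,0],
  [255,0,0,0,0],
  [255,0,0,0,0],
  [255,0,0,0,0],
])

```text
time_s: 18.77
position: [0.5796, -0.2631, 0.0786]
tcp_rot: [[0.117, 0.993, -0.003], [0.993, -0.117, 0.002], [0.002, -0.003, -1.0]]
force: [-0.8, 0.2, -1.2]
opening: 0.526
grasp_force: 30.0
```

```bash
python3 - <<'E'
from h import *
p,d,P=cloud("wrist"); cv2.imwrite("pics/w6.png",p)
s=sel(P,(.573,-.336),.03,.013,.02);print("home",circ(s) if len(s) else 0)
s=sel(P,(.581,-.264),.12,.016,.027);print("tray rim",rect(s))
delta(.581,-.264,.0214,83.3)
E
```

```text
home (array([ 570.7, -346.3]), 24.0, array([ 570.9, -347.5]))
tray rim (array([ 581.1, -261.1]), array([201.2, 134.3]), 83.4)
tcp [ 0.5794 -0.2628  0.0787] yaw 83.3 j [-34.  43.  87.   0.  51. -28.] t 18.82 open 0.528 gf 30.0
delta tool [-0.0011  0.002   0.0573] turn rad 0.0 rows>= 2
```

View pics/w6.png

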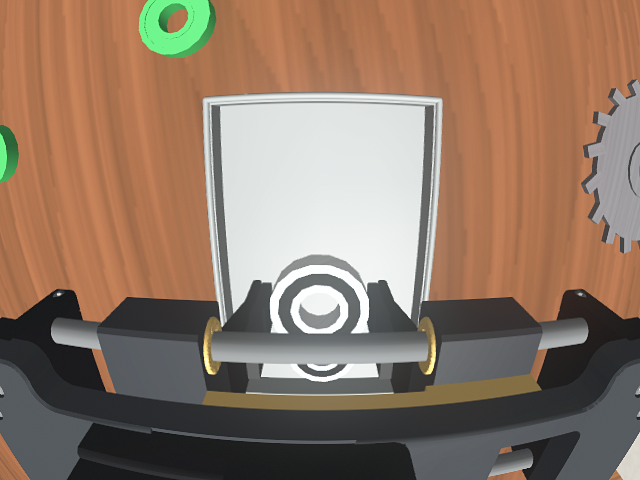

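The bearing is held at (320,310), centred across the tray between the side walls (x from 215 to 430), with nothing below it. I'll set it down.

>>> send_rows([
  [255,0,0.002,0.02,0],
  [255,0,0,0.02,0],
  [255,0,0,0.012,0],
  [255,0,0,0.003,0],
  [255,0,0,0.001,0],
  [255,0,0,0.001,0],
  [255,0,0,0,0],
  [255,0,0,0,0],
])

```text
time_s: 19.48
position: [0.5836, -0.2647, 0.0235]
tcp_rot: [[0.117, 0.993, 0.001], [0.993, -0.117, -0.001], [-0.001, 0.002, -1.0]]
force: [0.7, 0.5, -1.0]
opening: 0.527
grasp_force: 30.0
```

>>> send_rows([
  [255,0,0,0.001,0],
  [255,0,0,0.0005,0],
  [255,0,0,0.0005,0],
  [255,0,0,0,0],
  [255,0,0,0,0],
])

```text
time_s: 19.9
position: [0.5833, -0.2646, 0.0214]
tcp_rot: [[0.117, 0.993, 0.001], [0.993, -0.117, -0.001], [-0.0, 0.001, -1.0]]
force: [-0.8, 0.2, 5.5]
opening: 0.526
grasp_force: 30.0
```

>>> send_rows([
  [75,0,0,0,0],
  [75,0,0,0,0],
  [75,0,0,0,0],
  [75,0,0,0,0],
  [75,0,0,-0.02,0],
  [75,0,0,-0.035,0],
  [0,0,0,-0.035,0],
  [0,0,0,-0.035,0],
  [0,0,0,0,0],
  [0,0,0,0,0],
])

```text
time_s: 20.73
position: [0.5844, -0.2653, 0.1481]
tcp_rot: [[0.117, 0.993, 0.005], [0.993, -0.117, -0.003], [-0.003, 0.005, -1.0]]
force: [-0.1, 0.1, -0.3]
opening: 0.922
grasp_force: 0.0
```

>>> send_rows([
  [0,0.031,-0.017,0,0],
  [0,0.031,-0.017,0,0],
  [0,0.031,-0.017,0,0],
  [0,0.031,-0.017,0,0],
  [0,0.031,-0.017,0,0],
  [0,0.031,-0.017,0,0],
  [0,0.031,-0.017,0,0],
  [0,0.031,-0.017,0,0],
  [0,0.031,-0.017,0,0],
  [0,0.031,-0.017,0,0],
  [0,0.031,-0.017,0,0],
  [0,0.031,-0.017,0,0],
  [0,0.031,-0.017,0,0],
  [0,0.031,-0.017,0,0],
  [0,0.031,-0.017,0,0],
  [0,0.031,-0.017,0,0],
  [0,0,0,0,0],
  [0,0,0,0,0],
  [0,0,0,0,0],
])

```text
time_s: 22.32
position: [0.37, 0.2596, 0.1446]
tcp_rot: [[0.116, 0.993, -0.002], [0.993, -0.116, -0.001], [-0.001, -0.002, -1.0]]
force: [0.7, 0.8, 0.2]
opening: 1.003
grasp_force: 0.0
```

```bash
python3 - <<'E'
from h import *
p,d,P=cloud("wrist")
s=sel(P,(.371,.2605),.035,.009,.02);c=circ(s);print(c,rect(s),np.median(s[:,2]))
delta(c[0][0]/1000,c[0][1]/1000,.0175,83.3)
p,d,P=cloud("top")
for q in((.582,-.264),(.573,-.336)):
    s=sel(P,q,.026,.011,.03);print("tray",rect(s),np.median(s[:,2]))
E
```

```text
(array([371.5, 261. ]), 23.8, array([371.4, 261.8])) (array([371.7, 261.1]), array([46.9, 45.5]), 82.5) 0.013651746500076778
tcp [0.3706 0.2591 0.1448] yaw 83.26 j [ 21.  26. 111.  -0.  43.  28.] t 22.37 open 0.998 gf 0.0
delta tool [0.0021 0.0009 0.1273] turn rad -0.001 rows>= 4
tray (array([ 583.1, -265.2]), array([45.4, 46.1]), 17.6) 0.015647116552843787
tray (array([ 575.3, -334. ]), array([45.5, 49.7]), 25.9) 0.015573556516915055
```

>>> send_rows([
  [0,0.0018,0.0012,0.03,0],
  [0,0,0,0.035,0],
  [0,0,0,0.035,0],
  [0,0,0,0.022,0],
  [0,0,0,0.0045,0],
  [0,0,0,0,0],
  [255,0,0,0,0],
  [255,0,0,0,0],
  [255,0,0,0,0],
  [255,0,0,0,0],
  [255,0,0,0,0],
  [255,0,0,0,0],
  [255,0,0,0,0],
  [255,0,0,0,0],
  [255,0,0,-0.03,0],
  [255,0,0,-0.035,0],
  [255,0,0,-0.03,0],
])

```text
time_s: 23.83
position: [0.3714, 0.2614, 0.1147]
tcp_rot: [[0.117, 0.993, -0.002], [0.993, -0.117, -0.001], [-0.001, -0.002, -1.0]]
force: [1.3, 0.2, -1.0]
opening: 0.531
grasp_force: 30.0
```

```bash
python3 - <<'E'
from h import *
delta(.5895,-.2035,.11,83.3)
E
```

```text
tcp [0.3714 0.2614 0.1147] yaw 83.3 j [ 21.  30. 112.   0.  38.  28.] t 23.83 open 0.531 gf 30.0
delta tool [-0.4363  0.2708  0.0046] turn rad -0.0 rows>= 13
```

>>> send_rows([
  [255,-0.0291,0.01805,0,0],
  [255,-0.0291,0.01805,0,0],
  [255,-0.0291,0.01805,0,0],
  [255,-0.0291,0.01805,0,0],
  [255,-0.0291,0.01805,0,0],
  [255,-0.0291,0.01805,0,0],
  [255,-0.0291,0.01805,0,0],
  [255,-0.0291,0.01805,0,0],
  [255,-0.0291,0.01805,0,0],
  [255,-0.0291,0.01805,0,0],
  [255,-0.0291,0.01805,0,0],
  [255,-0.0291,0.01805,0,0],
  [255,-0.0291,0.01805,0,0],
  [255,-0.0291,0.01805,0,0],
  [255,-0.0291,0.01805,0,0],
  [255,0,0,0,0],
  [255,0,0,0,0],
  [255,0,0,0,0],
  [255,0,0,0,0],
])

```text
time_s: 25.42
position: [0.5888, -0.2019, 0.1134]
tcp_rot: [[0.116, 0.993, -0.003], [0.993, -0.116, 0.002], [0.001, -0.003, -1.0]]
force: [0.1, 0.2, -0.9]
opening: 0.527
grasp_force: 30.0
```

```bash
python3 - <<'E'
from h import *
delta(.5895,-.2035,.0235,83.3)
p,d,P=cloud("wrist");
s=sel(P,(.581,-.262),.12,.016,.027);print("tray rim",rect(s))
E
```

```text
tcp [ 0.5888 -0.2019  0.1134] yaw 83.35 j [-29.  39.  88.   0.  53. -23.] t 25.42 open 0.527 gf 30.0
delta tool [-0.0017  0.0011  0.0899] turn rad 0.001 rows>= 3
tray rim (array([ 582.4, -248. ]), array([174.3, 134.3]), 83.3)
```

>>> send_rows([
  [255,-0.0017,0.0011,0.03,0],
  [255,0,0,0.03,0],
  [255,0,0,0.02,0],
  [255,0,0,0.006,0],
  [255,0,0,0.0015,0],
  [255,0,0,0.001,0],
  [255,0,0,0,0],
  [255,0,0,0,0],
])

```text
time_s: 26.13
position: [0.5921, -0.2056, 0.0271]
tcp_rot: [[0.116, 0.993, 0.003], [0.993, -0.116, -0.001], [-0.001, 0.003, -1.0]]
force: [0.0, -0.3, -0.1]
opening: 0.531
grasp_force: 30.0
```

>>> send_rows([
  [255,0,0,0.001,0],
  [255,0,0,0.001,0],
  [255,0,0,0.001,0],
  [255,0,0,0,0],
  [255,0,0,0,0],
])

```text
time_s: 26.55
position: [0.5909, -0.2054, 0.0226]
tcp_rot: [[0.117, 0.993, -0.0], [0.993, -0.117, 0.0], [0.0, -0.0, -1.0]]
force: [-0.0, -0.5, -1.0]
opening: 0.528
grasp_force: 30.0
```

>>> send_rows([
  [255,0,0,0.0006,0],
  [255,0,0,0.0006,0],
  [255,0,0,0,0],
  [255,0,0,0,0],
])

```text
time_s: 26.88
position: [0.591, -0.2053, 0.0224]
tcp_rot: [[0.117, 0.993, 0.0], [0.993, -0.117, -0.0], [-0.0, 0.0, -1.0]]
force: [-2.1, 0.3, 5.2]
opening: 0.529
grasp_force: 30.0
```

>>> send_rows([
  [75,0,0,0,0],
  [75,0,0,0,0],
  [75,0,0,0,0],
  [75,0,0,0,0],
  [75,0,0,-0.02,0],
  [75,0,0,-0.035,0],
  [75,0,0,-0.04,0],
  [75,0,0,-0.04,0],
  [75,0,0,0,0],
])

```text
time_s: 27.63
position: [0.5959, -0.2078, 0.1645]
tcp_rot: [[0.117, 0.993, 0.014], [0.993, -0.116, -0.008], [-0.006, 0.015, -1.0]]
force: [1.6, -0.8, 0.3]
opening: 0.707
grasp_force: 0.0
```

>>> send_rows([
  [75,0.0294,-0.0173,0,0],
  [75,0.0294,-0.0173,0,0],
  [75,0.0294,-0.0173,0,0],
  [75,0.0294,-0.0173,0,0],
  [75,0.0294,-0.0173,0,0],
  [75,0.0294,-0.0173,0,0],
  [75,0.0294,-0.0173,0,0],
  [75,0.0294,-0.0173,0,0],
  [75,0.0294,-0.0173,0,0],
  [75,0.0294,-0.0173,0,0],
  [75,0.0294,-0.0173,0,0],
  [75,0,0,0,0.118],
  [75,0,0,0,0.118],
  [75,0,0,0,0.118],
  [75,0,0,0,0.118],
  [75,0,0,0,0],
  [75,0,0,0,0],
  [75,0,0,0,0],
])

```text
time_s: 29.13
position: [0.4398, 0.138, 0.1563]
tcp_rot: [[0.554, 0.833, -0.0], [0.833, -0.554, -0.0], [-0.0, -0.0, -1.0]]
force: [0.2, 0.8, -0.4]
opening: 0.706
grasp_force: 0.0
```

```bash
python3 - <<'E'
from h import *
p,d,P=cloud("wrist"); cv2.imwrite("pics/w7.png",p)
for a,b in((.006,.016),(.04,.06),(.006,.06)):
    s=sel(P,(.4396,.1378),.06,a,b);print(a,rect(s))
delta(.4396,.1378,.03,56.2)
p,d,P=cloud("top")
for q in((.583,-.265),(.591,-.204),(.573,-.336)):
    s=sel(P,q,.026,.011,.03);print("tray",rect(s),np.median(s[:,2]))
E
```

```text
0.006 (array([439.1, 139.5]), array([95.7, 24.2]), 55.8)
0.04 (array([439. , 139.5]), array([38.5, 22.4]), 56.0)
0.006 (array([439.1, 139.5]), array([95.7, 24.2]), 55.7)
tcp [0.4398 0.138  0.1563] yaw 56.36 j [  3.  25. 110.  -0.  45.  37.] t 29.18 open 0.707 gf 0.0
delta tool [-3.000e-04 -1.000e-04  1.263e-01] turn rad 0.003 rows>= 4
tray (array([ 582.3, -265.3]), array([46.3, 44.8]), 89.2) 0.015751722378271715
tray (array([ 590. , -206.3]), array([45.8, 44.4]), 2.3) 0.015716045701575476
tray (array([ 570.8, -334.4]), array([51. , 45.3]), 56.4) 0.015867179997500314
```

View pics/w7.png

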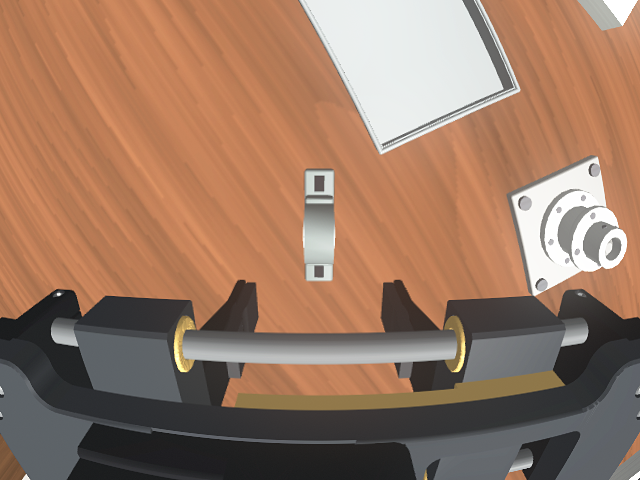

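The pillow block is upright between the jaws at (319,225), and its long side lies along the tool's x.

>>> send_rows([
  [75,0.0008,-0.0006,0.03,0],
  [75,0,0,0.035,0],
  [75,0,0,0.035,0],
  [75,0,0,0.022,0],
  [75,0,0,0.0043,0],
  [75,0,0,0,0],
  [255,0,0,0,0],
  [255,0,0,0,0],
  [255,0,0,0,0],
  [255,0,0,0,0],
  [255,0,0,0,0],
  [255,0,0,0,0],
  [255,0,0,0,0],
  [255,0,0,0,0],
])

```text
time_s: 30.4
position: [0.44, 0.1391, 0.0304]
tcp_rot: [[0.556, 0.831, 0.001], [0.831, -0.556, 0.0], [0.0, 0.001, -1.0]]
force: [-0.3, -0.5, 4.4]
opening: 0.254
grasp_force: 30.0
```

>>> send_rows([
  [255,0,0,-0.02,0],
  [255,0,0,-0.03,0],
  [255,0,0,-0.025,0],
  [255,0,0,0,0],
  [255,0,0,0,0],
])

```text
time_s: 30.82
position: [0.4402, 0.1392, 0.1057]
tcp_rot: [[0.555, 0.832, 0.002], [0.832, -0.555, 0.0], [0.001, 0.002, -1.0]]
force: [-0.5, 0.4, -3.9]
opening: 0.252
grasp_force: 30.0
```

```bash
python3 - <<'E'
from h import *
psi=np.radians(-6.7); c=np.array([.590,.256]); x=c+np.array([-np.sin(psi),np.cos(psi)])*-.035
print(x); delta(x[0],x[1],.105,-6.7)
p,d,P=cloud("top")
s=sel(P,c,.12,.016,.03);print("tray",rect(s))
s=sel(P,(.59,.315),.06,.04,.07);print("home top",rect(s))
E
```

```text
[0.58591652 0.22123903]
tcp [0.4402 0.1392 0.1057] yaw 56.26 j [  4.  31. 112.   0.  37.  37.] t 30.82 open 0.252 gf 30.0
delta tool [0.1492 0.0756 0.001 ] turn rad 1.099 rows>= 5
tray (array([591.2, 256.4]), array([205.5, 134.2]), 83.7)
home top (array([595.9, 314.3]), array([23.9, 41.4]), 82.0)
```

>>> send_rows([
  [255,0.0249,0.0126,0,0],
  [255,0.0249,0.0126,0,0],
  [255,0.0249,0.0126,0,0],
  [255,0.0249,0.0126,0,0],
  [255,0.0249,0.0126,0,0],
  [255,0.0249,0.0126,0,0],
  [255,0,0,0,0.11],
  [255,0,0,0,0.11],
  [255,0,0,0,0.11],
  [255,0,0,0,0.11],
  [255,0,0,0,0.11],
  [255,0,0,0,0.11],
  [255,0,0,0,0.11],
  [255,0,0,0,0.11],
  [255,0,0,0,0.11],
  [255,0,0,0,0.11],
  [255,0,0,0,0],
  [255,0,0,0,0],
])

```text
time_s: 32.37
position: [0.584, 0.221, 0.1026]
tcp_rot: [[0.993, -0.115, -0.005], [-0.115, -0.993, -0.001], [-0.005, 0.001, -1.0]]
force: [-0.4, 1.1, -3.5]
opening: 0.254
grasp_force: 30.0
```

```bash
python3 - <<'E'
from h import *
p,d,P=cloud("wrist"); cv2.imwrite("pics/w8.png",p)
delta(.586,.221,.0335,-6.7)
E
```

```text
tcp [0.5844 0.2211 0.1031] yaw -6.62 j [ 10.  40.  88.  -0.  52. 107.] t 32.42 open 0.25 gf 30.0
delta tool [ 0.0019 -0.0002  0.0695] turn rad 0.001 rows>= 2
```

View pics/w8.png

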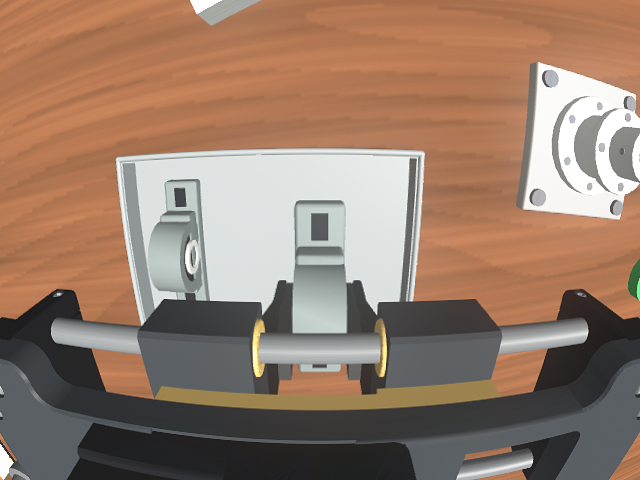

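The pillow block hangs at (320,290) over the free middle of its tray, clear of the home block at (180,250). I'll lower it.

>>> send_rows([
  [255,0.0015,0,0.02,0],
  [255,0,0,0.02,0],
  [255,0,0,0.015,0],
  [255,0,0,0.008,0],
  [255,0,0,0.002,0],
  [255,0,0,0.001,0],
  [255,0,0,0,0],
  [255,0,0,0,0],
  [255,0,0,0,0],
])

```text
time_s: 33.17
position: [0.5879, 0.2213, 0.0401]
tcp_rot: [[0.993, -0.118, 0.002], [-0.118, -0.993, 0.0], [0.002, -0.001, -1.0]]
force: [0.1, -0.3, -3.8]
opening: 0.252
grasp_force: 30.0
```

>>> send_rows([
  [255,0,0,0.0015,0],
  [255,0,0,0.0015,0],
  [255,0,0,0.001,0],
  [255,0,0,0.001,0],
  [255,0,0,0,0],
  [255,0,0,0,0],
])

```text
time_s: 33.67
position: [0.587, 0.2211, 0.0339]
tcp_rot: [[0.993, -0.118, -0.0], [-0.118, -0.993, -0.0], [-0.0, 0.0, -1.0]]
force: [0.5, -0.4, -2.9]
opening: 0.247
grasp_force: 30.0
```

>>> send_rows([
  [255,0,0,0.0005,0],
  [255,0,0,0.0005,0],
  [255,0,0,0,0],
  [255,0,0,0,0],
])

```text
time_s: 34.0
position: [0.5871, 0.2212, 0.0335]
tcp_rot: [[0.993, -0.118, 0.0], [-0.118, -0.993, 0.0], [0.0, -0.0, -1.0]]
force: [-0.8, 0.4, 0.7]
opening: 0.253
grasp_force: 30.0
```

Contact: the weight is off the gripper. Release and retreat.

>>> send_rows([
  [255,0,0,0.0003,0],
  [255,0,0,0,0],
  [110,0,0,0,0],
  [110,0,0,0,0],
  [110,0,0,0,0],
  [110,0,0,0,0],
  [110,0,0,0,0],
  [110,0,0,-0.015,0],
  [110,0,0,-0.03,0],
  [110,0,0,-0.04,0],
  [110,0,0,-0.04,0],
  [110,-0.02,0,-0.02,0],
  [110,-0.03,0,0,0],
  [110,-0.03,0,0,0],
  [110,0,0,0,0],
  [110,0,0,0,0],
  [110,0,0,0,0],
])

```text
time_s: 35.42
position: [0.5086, 0.2308, 0.178]
tcp_rot: [[0.993, -0.118, 0.002], [-0.118, -0.993, 0.0], [0.002, -0.001, -1.0]]
force: [0.7, 0.1, -0.2]
opening: 0.568
grasp_force: 0.0
```

```bash
python3 - <<'E'
from h import *
p,d,P=cloud("wrist")
s=sel(P,(.587,.221),.06,.007,.02);print("foot",rect(s),np.median(s[:,2]));s=sel(P,(.587,.221),.03,.045,.07);print("top",rect(s),s[:,2].max())
s=sel(P,(.594,.315),.06,.045,.07);print("home",rect(s))
p2,d,P=cloud("top"); q,_=capture("side")
for c,z in(((.642,.008),.07),((.583,-.265),.011),((.591,-.205),.011),((.572,-.335),.011)):
    s=sel(P,c,.026,z,.1);print(rect(s),np.median(s[:,2])) if len(s) else print("-")
cv2.imwrite("pics/fin.png",np.hstack([cv2.resize(x,(400,300)) for x in (p2[130:330,100:500],q[90:400,100:500])]))
print(read_state()['force'])
E
```

```text
foot (array([589.9, 221.3]), array([85.5, 90.1]), 40.5) 0.013949074276084272
top (array([585.2, 222. ]), array([22.2, 37.2]), 83.4) 0.05496370016629465
home (array([595.5, 315.8]), array([23.2, 37.6]), 82.3)
(array([642.2,   6.9]), array([33.7, 34.8]), 88.8) 0.07800679649245335
(array([ 582.2, -265.1]), array([45.8, 45. ]), 87.3) 0.015820590085748654
(array([ 590.7, -207.1]), array([45.2, 45.6]), 57.0) 0.016084212474667847
(array([ 573.9, -331.8]), array([43.8, 48.2]), 34.8) 0.015878455927535784
[-0.19863213 -0.60087955  0.52211695]
```

View pics/fin.png

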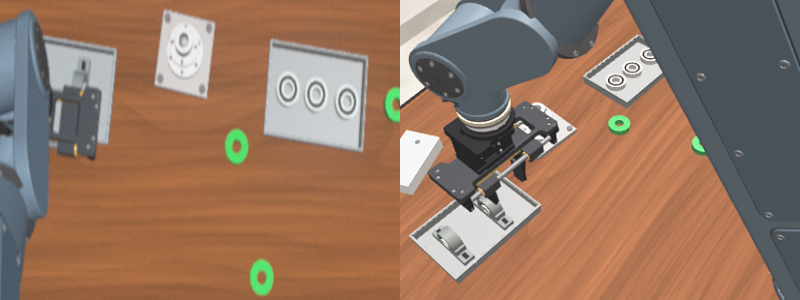

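The final picture shows both hubs stacked on the stand, three bearings flat in their tray and both pillow blocks on their feet. The arm is clear of everything, so I'll hand in.

```bash
python3 -c "
from rig import *
print(hand_in())"
```

```text
the job is handed in; nothing more can be done
None
```

The job is handed in at about 36 s of the 106 s: both hubs are home on the spigot, both bearings and the pillow block are set down in their trays, and the arm is clear; the hand-in gave no verdict.

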